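Sort the dotted books into the keep and give-away trays

ROBOT

A 6-joint arm with a two-finger parallel gripper is mounted at the origin on the work surface. World frame = base frame: x ahead of the robot, y to its left, z up, the work surface at z = 0. Lengths are in m, angles in rad, forces in N, time in s.
With the tool pointing down it reaches from about 0.325 to 0.925 m from the base axis. Payload 3.1 kg.
Tool frame: the origin (TCP) lies midway between the tips of the shut fingers; the grasp point (between the pads) lies 19 mm behind it; z points along the fingers, y is the line along which they close (so a half turn about z gives the same grasp; the last joint's range is limited). The gripper opens to 85 mm and grips with 20 to 120 N. Pads are 22 mm wide; open, the fingers measure 114 mm over their backs; the gripper's body (76 mm by 85 mm) begins 54 mm behind the grasp point. The pads swing forward as they close: fully open they stand 13 mm farther back than shut.
Start: joints at [-1.29, 0.217, 1.613, -0, 1.311, -0.112], TCP at [0.239, -0.577, 0.231] pointing down, gripper open.
Joint ranges: [-2.75, 2.75], [-0.78, 2.1], [0.31, 2.55], [-1.13, 4.27], [0.13, 2.63], [-2.58, 2.58]. Speed limits (rad/s): [2.79, 2.79, 3.14, 3.14, 3.14, 3.14].

INTERFACE

Orientations are given as [roll, pitch, yaw] about the fixed x, y, z axes, in that order (R = Rz(yaw) Ry(pitch) Rx(roll)).
In Python, from rig import observe, vision, close_job gives the robot as it stands. The module is installed in compiled form; this text tells all that it offers.
- The arm moves only by the tool carry_out, never from a script. Its argument "moves" is a list that holds one entry, the list of rows, each a list of 7 numbers: the shift along the tool's x, y, z in units of 30 mm (1.0 is 30 mm), then the turn, a rotation vector about the tool's x, y, z in units of 0.08 rad (1.0 is 0.08 rad), then the opening, from 0 (shut) to 1 (fully open). A call has 1 to 10 rows; each row shifts and turns the commanded pose from where the row before left it, along the tool's axes as they then stand; what a row does not reach is not made up. A row lasts 1/8 s, in which the tool goes at most 62.5 mm and 10.7 degrees, less where a joint would pass 70% of its speed; a pose out of reach is approached as far as the arm can. A call with a number of a shift or a turn outside -1 to 1 is refused whole. A call with a gripper value outside its range is refused whole. The fingers move at their own pace and stop on an object; "squeeze" is the grip in N (left out, the last holds). Time passes only in rows, so rows that do not move let the fingers close. It gives the time, the measured TCP pose, the force, the opening and the grip force at its end, in the units of the state.
- observe(): the state, without advancing time (a new reading comes with each control period).
- vision.camera(name): name is "side" or "top"; returns (picture, depth): 420x560x3 uint8, red, green, blue; 420x560 float32, m along the optical axis (not along the pixel's ray), 0 where there is no reading.
- vision.get_calibration(name): a dict with "vfov" (degrees; the focal length in pixels is half the picture's height over the tangent of half this angle, whatever the lens; pixels are square), "cx", "cy" (the principal point, pixels), "k1" (the pictures are not rectified: a ray, as slopes to the right and down, at radius r is drawn at 1 + k1 r^2 times it, then the intrinsics apply), "R" (3x3) and "t" (3): a world point X has camera coordinates R X + t. Camera axes: x right, y down, z forward; pixel columns grow to the right and rows downward; lengths in m; the calibration is good to about 2 mm. A picture is of the moment at which its call begins. get_calibration takes no time and is no camera call.
- close_job(): hands the job in; it is judged then, once.
The state is a dict: "clock": time; "qpos": joint angles; "qd": joint speeds; "effort": joint torques, N m; "tool_pos": TCP position; "eef_rot": TCP orientation; "wrist_force": force on the tool from outside, world axes, zero at the start; "ft_torque": the same for the moment, N m; "finger_gap": finger opening in m; "gripper_force": force on a finger pad.
Only numpy, scipy, OpenCV 4.12 (cv2) and the standard library are available. Lean on these libraries where they do the work, as an engineer would, in place of code of your own. Each camera call takes 0.05 s, during which the arm holds its last target. There are 200 camera calls.

TASK

Two books on the desk carry a coloured dot: slide the one with the green dot into the tray with the green tab (keep) and the one with the red dot into the tray with the red tab (give away). Slide them flat along the desk without lifting or tipping them, and push each one gently right home, so that it lies flat and square against the back board of its tray. Leave the mug, the spectacle case and the letter opener beside and between the trays where they are.

Things in the scene. Friction and masses are not known exactly. Their poses are not given: they have to be found in the camera images.
- book_green: Navy hardback lying flat, 40 mm green dot on its cover: 105 mm along its x, 148 mm along its y, 26 mm thick, about 0.28 kg (varies); too wide to grip; slides at a push of 2 to 6 N. Origin: centre of its underside, z up. Starts on the desk left or right of the space before the trays, nearer the robot, up to 0.2 rad out of square with the robot's axes; both tray fronts are clear
- book_red: The same navy book, but with a red dot. It starts on the other side from the green one
- keep_tray: Fixed wooden desk tray with a green tab on its back board, standing left or right; open front (-x side) towards the robot. Inside 175 mm wide (y) and 130 mm deep (x from -65 mm, front ends of the side walls, to 65 mm, face of the back board). Side walls 8 mm thick, 45 high; back board 8 thick, 55 high; tab top 73 high. Origin on the desk under the middle of the inside; x points to the back board
- keep_home (a point): Point on the floor of the green-tabbed tray where a book's origin lies when the book is home, its edge against the back board: 12.5 mm behind the tray's origin
- keep_front (a point): Middle of the green-tabbed tray's open front, on the desk. From 4 mm before it to 20 mm behind it the floor's bevel rises from the desk to the floor's 3 mm, so a pushed book slides up onto it; nothing stops a book before the back board
- give_tray: The same tray with a red tab, in the other of the two places. The trays stand side by side, 25 to 80 mm apart, their fronts turned to the robot within 0.09 rad
- give_home (a point): The same point in the red-tabbed tray
- give_front (a point): The same point of the red-tabbed tray
- mug: Bystander: white mug, 76 mm across, 90 mm high, standing outside one of the trays. Origin at the centre of its underside
- glasses_case: Bystander: black spectacle case 160 x 62 x 36 mm lying outside the other tray, its length along x. Origin at the centre of its underside
- letter_opener: Bystander: steel letter opener with a dark wooden handle, 155 mm long, 22 mm wide, up to 10 mm high, lying between the two trays along x. Origin on its underside, midway along it
Mind the look-alikes: they are no part of the job. Leave any purple look-alike of the book_green alone.

How it is judged:
At the end, for the whole second after the job is handed in: The green-dotted book lies flat and at rest on the floor of the green-tabbed tray and the red-dotted book on that of the red-tabbed tray, each between the side walls, square to its tray within 0.12 rad (7 degrees) and no more than 10 mm short of the back board (x of book_green in the frame of keep_tray between 0.0025 and 0.016 m and y of book_green in the frame of keep_tray between -0.017 and 0.017 m and z of book_green in the frame of keep_tray below 0.007 m and angle between each of book_green, book_red's own z axis and vertical below 0.06 rad and angle between the x axis of book_green and the x axis of keep_tray, either way round below 0.12 rad and linear speed of each of book_green, book_red below 0.01 m/s and x of book_red in the frame of give_tray between 0.0025 and 0.016 m and y of book_red in the frame of give_tray between -0.017 and 0.017 m and z of book_red in the frame of give_tray below 0.007 m and angle between the x axis of book_red and the x axis of give_tray, either way round below 0.12 rad); the robot touches nothing.
It fails at once if a dotted book is lifted (more than 30 mm off the desk) or tipped (more than 0.35 rad) (height (world z) of any of book_green, book_red above 0.03 m or angle between any of book_green, book_red's own z axis and vertical above 0.35 rad).
It fails at once if a book is rammed into a tray (more than 50 N between them) (contact force between any of book_green, book_red and keep_tray above 50 N or contact force between any of book_green, book_red and give_tray above 50 N).
It fails at once if the mug, the spectacle case or the letter opener is shifted by more than 20 mm (distance of any of mug, glasses_case, letter_opener from where it was at the start of the episode above 0.02 m).
It also fails if it takes over 67 s, if anything falls off the work surface, if the arm or the gripper's body presses on something with over 40 N, if the wrist force passes 120 N, or if a joint passes its speed limit or range.

## Working session

There is one attempt and no reset: what is moved stays moved. The work goes in short steps, Python scripts to look and compute and a tool call to move; the robot and the scene stay as the last step left them, time stands still between calls to the robot, and variables do not carry over. Pictures are saved under pics/ and viewed, at most 13 in all, crops included, and the job is handed in when it is done.

Besides the shell and the picture viewer there is one more tool, called after ">>>" as a command line: name --argument value ..., lists and objects as JSON in quotes. carry_out: Moves the arm, as the interface text tells. Shifts and turns lie within -1 to 1; 1 stands for 30 mm of shift or 0.08 rad of turn. Its arguments: {"type":"object","properties":{"moves":{"type":"array"},"squeeze":{"type":"number"}},"required":["moves"]}

```bash
mkdir -p pics; cat > h.py <<'E'
import numpy as np, cv2
from rig import observe, vision, close_job
def cal(n):
    c=vision.get_calibration(n); f=210/np.tan(np.radians(c["vfov"])/2)
    return c,f
def ray(n,u,v):
    c,f=cal(n); d=np.array([(u-c["cx"])/f,(v-c["cy"])/f]); s=d.copy()
    for _ in range(20): s=d/(1+c["k1"]*(s@s))
    R=np.array(c["R"]);t=np.array(c["t"])
    return -R.T@t, R.T@np.array([s[0],s[1],1.])
def onz(n,u,v,z):
    o,d=ray(n,u,v); return o+d*(z-o[2])/d[2]
def dep(n,u,v,D):
    o,d=ray(n,u,v); return o+d*D[int(round(v)),int(round(u))]
def tri(a,b):
    o1,d1=a;o2,d2=b
    s=np.linalg.lstsq(np.c_[d1,-d2],o2-o1,rcond=None)[0]
    p,q=o1+s[0]*d1,o2+s[1]*d2
    return (p+q)/2,np.linalg.norm(p-q)
def snap(n,name):
    im,D=vision.camera(n); cv2.imwrite("pics/%s.png"%name,im[:,:,::-1]); np.savez("pics/%s.npz"%name,im=im,D=D); return im,D
E
python3 - <<'E'
from h import *
for n in("top","side"):
    snap(n,n+"0"); c,f=cal(n); print(n,f,c["k1"],ray(n,280,210))
s=observe(); print(s["clock"],s["tool_pos"],s["eef_rot"],s["finger_gap"],s["wrist_force"])
E
```

```text
top 499.69980379849784 0.036128138367683145 (array([3.55727065e-01, 1.92064317e-04, 1.23777501e+00]), array([ 0.08593787,  0.01369023, -0.99621311]))
side 465.4066483147474 -0.14936332441369257 (array([-0.06323784, -0.98702068,  0.74636641]), array([ 0.39116691,  0.74737706, -0.53718613]))
0.1 [ 0.23907156 -0.57667093  0.23009253] [-3.13944483e+00 -2.58647614e-04  3.92871649e-01] 0.0853958247122553 [ 0.31412809 -0.0245936  -0.54805686]
```

View pics/top0.png

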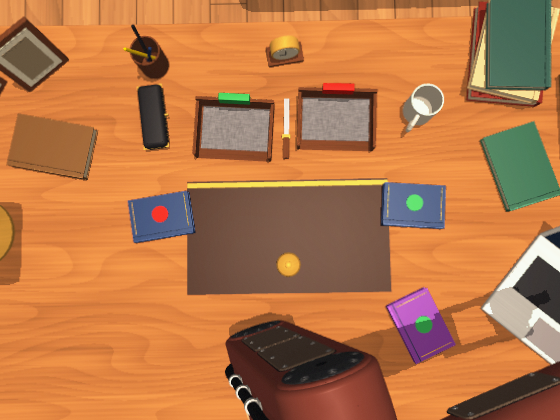

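View pics/side0.png

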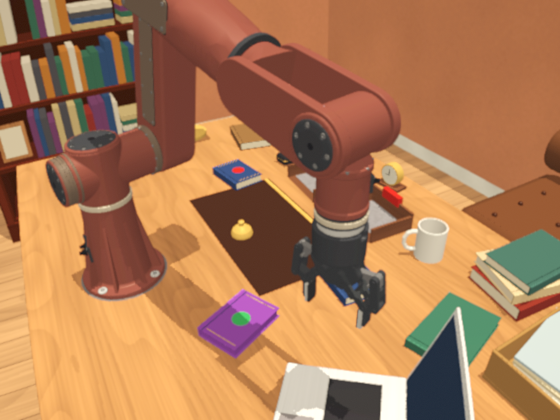

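The top view shows three candidate books:
- Navy book with a red dot at (160,214), on the left.
- Navy book with a green dot at (415,203), on the right.
- Purple book with a green dot at (424,325). This is the look-alike, so I'll leave it alone.

The green tab is at (235,98), so the left tray is keep. The red tab is at (338,87), so the right tray is give. The mug is at (425,100), the case at (152,117) and the opener at (287,128). The side view shows the same layout, with the gripper in front of the green-dotted book.

```bash
cat > books.py <<'E'
from h import *
def books(im,D=None,z=0.026):
    """top view: pose of navy cover rectangles on plane z, and dot colour"""
    hsv=cv2.cvtColor(im,cv2.COLOR_RGB2HSV)
    m=cv2.inRange(hsv,(102,90,40),(122,255,200)); m=cv2.morphologyEx(m,cv2.MORPH_CLOSE,np.ones((7,7)))
    out=[]
    for c in cv2.findContours(m,cv2.RETR_EXTERNAL,cv2.CHAIN_APPROX_NONE)[0]:
        if cv2.contourArea(c)<1200: continue
        P=np.array([onz("top",u,v,z)[:2]*1000 for u,v in c[:,0]],np.float32)
        (x,y),(w,h),a=cv2.minAreaRect(P)
        if w>h: w,h,a=h,w,a-90
        a=(a+90)%180-90
        mk=np.zeros_like(m);cv2.drawContours(mk,[c],-1,255,-1)
        g=((cv2.inRange(hsv,(45,120,80),(75,255,255))&mk)>0);r=((cv2.inRange(hsv,(0,150,120),(8,255,255))&mk)>0)
        col="green" if g.sum()>r.sum() else "red"
        v,u=np.argwhere(g if col=="green" else r).mean(0)
        out.append((col,round(x,1),round(y,1),round(w,1),round(h,1),round(float(np.radians(a)),3),(round(u,1),round(v,1)),(onz("top",u,v,z)*1000).round(1)[:2]))
    return out
E
python3 - <<'E'
from books import *
d=np.load("pics/top0.npz"); im,D=d["im"],d["D"]; ds=np.load("pics/side0.npz")
for b in books(im): print(b, "depth pt",(dep("top",*b[6],D)*1000).round(1))
# two-view height check of red dot
hs=cv2.cvtColor(ds["im"],cv2.COLOR_RGB2HSV); m=cv2.inRange(hs,(0,150,120),(8,255,255)); m[:155]=0;m[185:]=0;m[:,:220]=0;m[:,255:]=0
v,u=np.argwhere(m>0).mean(0); print("red dot side",u,v)
for b in books(im):
    if b[0]=="red": print(tri(ray("top",*b[6]),ray("side",u,v)))
for n,(u,v) in dict(mat=(290,220),strip=(290,184),desk=(100,260),bell=(289,262),trayL=(235,130),trayR=(336,125),wallL=(197,130)).items(): print(n,(dep("top",u,v,D)*1000).round(1))
c=cv2.resize(im[75:255,110:460],None,fx=2.25,fy=2.25,interpolation=cv2.INTER_CUBIC); cv2.imwrite("pics/crop0.png",c[:,:,::-1])
E
```

```text
('red', 449.5, 306.0, 102.7, 149.6, 0.145, (np.float64(159.6), np.float64(213.6)), array([456.7, 310.2])) depth pt [456.7 310.1  26.6]
red dot side 237.61290322580646 169.61290322580646
(array([0.45776835, 0.30977773, 0.02617671]), np.float64(0.0021999957086192993))
mat [436.9  -7.2   3.4]
strip [527.7  -8.9  -3.9]
desk [346.8 463.    0.5]
bell [334.2  -2.7  38.7]
trayL [667.1 127.3  -1.1]
trayR [ 673.1 -126.7    5.2]
wallL [658.8 216.   39. ]
```

View pics/crop0.png

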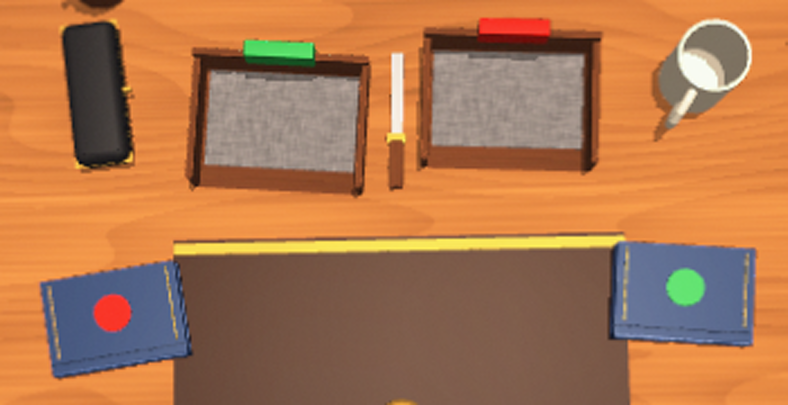

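The crop confirms red dot at (112,313), green dot at (686,287), green tab at (279,50) and red tab at (514,28). The two navy books with dots are the ones to move. Next I fit the tray and green book poses.

```bash
cat > fit.py <<'E'
from books import *
from scipy.optimize import least_squares
def full(p): return 110+(p[0]+.5)/2.25-.5, 75+(p[1]+.5)/2.25-.5
def fit(px,loc):
    W=np.array([onz("top",*full(p),l[2]/1000)[:2]*1000 for p,l in zip(px,loc)]); L=np.array(loc,float)[:,:2]
    f=lambda q:(L@np.array([[np.cos(q[2]),np.sin(q[2])],[-np.sin(q[2]),np.cos(q[2])]])+q[:2]-W).ravel()
    r=least_squares(f,[*W.mean(0),0]); return r.x.round(3),r.fun.round(1)
E
python3 - <<'E'
from fit import *
L=[(73,95.5,55),(73,-95.5,55),(-65,95.5,45),(-65,-95.5,45),(69,0,73)]
print("keep",fit([(193,48),(369,58),(189,186),(363,193),(279,41)],L))
print("give",fit([(424,29),(601,33),(421,165),(598,170),(515,19)],L))
d=np.load("pics/top0.npz"); im,D=d["im"],d["D"]
B=[(52.5,74,26),(52.5,-74,26)]
print("green",fit([(621,241),(755,249),(686,287)],B+[(0,0,26)]))
print("red",fit([(41,282),(174,262),(112,313)],B+[(0,0,26)]))
u,v=full((686,287)); print("dotG",dep("top",u,v,D)*1000, D[195:210,410:420].std())
hsv=cv2.cvtColor(im,cv2.COLOR_RGB2HSV); print([hsv[int(full(p)[1]),int(full(p)[0])] for p in((650,310),(720,260),(80,330),(686,287))])
for p,n in(((286,120),"kfloor"),((512,100),"gfloor"),((286,215),"desk"),((197,120),"kwallL"),((427,100),"gwallL")): print(n,(dep("top",*full(p),D)*1000).round(1))
# top-floor extents by gray mask
for nm,x0,x1 in(("keep",195,275),("give",297,377)):
    m=((hsv[...,1]<60)&(hsv[...,2]>60)).astype(np.uint8)*255; k=np.zeros_like(m);k[95:162,x0:x1]=m[95:162,x0:x1]; k=cv2.morphologyEx(k,cv2.MORPH_OPEN,np.ones((5,5)))
    c=max(cv2.findContours(k,0,1)[0],key=cv2.contourArea)
    P=np.array([onz("top",*q,.003)[:2]*1000 for q in c[:,0]],np.float32); print(nm,cv2.minAreaRect(P),P.min(0),P.max(0))
E
```

```text
keep (array([ 6.56831e+02,  1.25961e+02, -6.20000e-02]), array([ -2.5,   0.5,   0.2,  -1. ,   7.8,   2.2,   7. ,  -1.5, -12.5,
        -0.1]))
give (array([ 6.75529e+02, -1.24242e+02, -4.60000e-02]), array([ -1.1,   0.3,  -1. ,  -1.2,   6.8,   0.8,   7.4,  -0.8, -12. ,
         0.9]))
green (array([ 4.68556e+02, -3.09103e+02, -8.10000e-02]), array([ 2.5,  2.1,  2.1, -2.4, -4.5,  0.4]))
red (array([4.51334e+02, 3.09232e+02, 1.30000e-01]), array([ 2.5,  1.9,  2.4, -0.7, -4.9, -1.3]))
dotG [ 473.71388484 -311.07608932   19.72769298] 0.13917895
[array([112,  83, 150], dtype=uint8), array([111,  93, 142], dtype=uint8), array([111, 111, 129], dtype=uint8), array([ 63, 144, 228], dtype=uint8)]
kfloor [671.1 122.3   2.5]
gfloor [ 688.  -130.3    4.6]
desk [5.643e+02 1.236e+02 2.000e-01]
kwallL [663.  214.9  41.2]
gwallL [679.5 -34.5  43.6]
keep ((670.3203125, 126.87661743164062), (165.2248992919922, 106.26890563964844), 85.96541595458984) [613.6978    43.130856] [726.46106 210.12453]
give ((689.5235595703125, -124.75498962402344), (165.250244140625, 105.93022918701172), 87.59803771972656) [ 633.82385 -208.68703] [744.4901  -41.03105]
```

```bash
sed -i 's/(102,90,40)/(102,60,40)/' books.py; python3 - <<'E'
from fit import *
L=[(73,95.5,55),(73,-95.5,55),(-65,95.5,0),(-65,-95.5,0)]
for n,p in(("keep",[(193,48),(369,58),(189,186),(363,193)]),("give",[(424,29),(601,33),(421,165),(598,170)])):
    q,r=fit(p,L); c,s=np.cos(q[2]),np.sin(q[2]); print(n,q,r,"home",q[:2]+12.5*np.array([c,s]),"front",q[:2]-65*np.array([c,s]))
d=np.load("pics/top0.npz"); im=d["im"]
for b in books(im): print(b)
E
```

```text
keep [ 6.58032e+02  1.28431e+02 -7.70000e-02] [-0.   1.8 -0.   0.5  1.6 -2.9 -1.5  0.7] home [670.49496206 127.46945083] front [593.22459731 133.43105569]
give [ 6.77198e+02 -1.26342e+02 -3.50000e-02] [-0.5 -1.   1.7 -2.6 -2.2 -1.   0.9  4.5] home [ 689.69034453 -126.77941068] front [ 612.23780844 -124.06746445]
('red', 449.9, 306.0, 104.4, 149.6, 0.145, (np.float64(159.6), np.float64(213.6)), array([456.7, 310.2]))
('green', 466.1, -304.4, 104.0, 149.9, -0.073, (np.float64(414.2), np.float64(202.2)), array([ 473.2, -308.5]))
```

```bash
python3 - <<'E'
from h import *
D=np.load("pics/top0.npz")["D"]
for v in range(235,350,22):
    print([tuple(int(a) for a in dep("top",u,v,D)*1000) for u in (490,510,530,550,558)])
E
```

```text
[(391, -496, -2), (390, -543, 0), (390, -589, 3), (388, -619, 36), (387, -631, 49)]
[(338, -493, -3), (337, -540, 0), (337, -580, 16), (336, -625, 18), (336, -646, 14)]
[(284, -490, -2), (285, -529, 17), (284, -578, 12), (284, -622, 17), (284, -641, 17)]
[(233, -482, 12), (233, -528, 13), (233, -573, 16), (232, -620, 16), (232, -636, 19)]
[(180, -484, -1), (181, -527, 8), (182, -569, 18), (180, -618, 12), (181, -634, 16)]
[(128, -480, 0), (127, -528, -1), (130, -567, 16), (130, -614, 13), (130, -631, 16)]
```

>>> carry_out --moves '[[[0, 0, -1, 0, 0, 0, 0.7], [0, 0, -1, 0, 0, 0, 0.7]]]'

```text
clock: 0.35
tool_pos: [0.239, -0.5766, 0.2904]
eef_rot: [-3.139, -0.0, 0.393]
wrist_force: [0.6, -0.6, 0.1]
finger_gap: 0.0598
gripper_force: 0.0
```

>>> carry_out --moves '[[[0.965, -0.218, 0, 0, 0, 0, 0.7], [0.965, -0.218, 0, 0, 0, 0, 0.7], [0.965, -0.218, 0, 0, 0, 0, 0.7], [0.965, -0.218, 0, 0, 0, 0, 0.7], [0.965, -0.218, 0, 0, 0, 0, 0.7], [0.965, -0.218, 0, 0, 0, 0, 0.7], [0.965, -0.218, 0, 0, 0, 0, 0.7], [0.965, -0.218, 0, 0, 0, 0, 0.7], [0.965, -0.218, 0, 0, 0, 0, 0.7], [0, 0, 0, 0, 0, -0.8, 0.7]]]'

```text
clock: 1.6
tool_pos: [0.4588, -0.4215, 0.2904]
eef_rot: [-3.14, -0.0, 0.461]
wrist_force: [0.1, 0.6, 0.2]
finger_gap: 0.0596
gripper_force: 0.0
```

>>> carry_out --moves '[[[0, 0, 0.8, 0, 0, -1, 0.7], [0, 0, 0.8, 0, 0, -1, 0.7], [0, 0, 0.8, 0, 0, -1, 0.7], [0, 0, 0.8, 0, 0, -1, 0.7], [0, 0, 0.8, 0, 0, -1, 0.7], [0, 0, 0.8, 0, 0, -1, 0.7], [0, 0, 0.8, 0, 0, -1, 0.7], [0, 0, 0.8, 0, 0, -1, 0.7], [0, 0, 0.8, 0, 0, -1, 0.7], [0, 0, 0.8, 0, 0, -1, 0.7]]]'

```text
clock: 2.85
tool_pos: [0.4571, -0.4229, 0.0499]
eef_rot: [-3.141, -0.001, 1.259]
wrist_force: [-0.3, 0.1, -0.3]
finger_gap: 0.06
gripper_force: 0.0
```

>>> carry_out --moves '[[[0, 0, 0.5, 0, 0, -1, 0.7], [0, 0, 0.5, 0, 0, -1, 0.7], [0, 0, 0.4, 0, 0, -1, 0.7], [0.5, 0, 0, 0, 0, 0, 0.7], [0.4, 0, 0, 0, 0, 0, 0.7], [0.3, 0, 0, 0, 0, 0, 0.7], [0.3, 0, 0, 0, 0, 0, 0.7], [0.4, 0, 0, 0, 0, 0, 0.7], [0.5, 0, 0, 0, 0, 0, 0.7], [0.5, 0, 0, 0, 0, 0, 0.7]]]'

```text
clock: 4.1
tool_pos: [0.4645, -0.3363, 0.01]
eef_rot: [3.14, 0.001, 1.497]
wrist_force: [-0.1, -1.9, 2.8]
finger_gap: 0.0597
gripper_force: 1.1
```

```bash
python3 - <<'E'
from books import *
s=observe(); print(s["tool_pos"],s["eef_rot"],s["wrist_force"],s["qpos"])
for b in books(snap("top","t1")[0]): print(b)
E
```

```text
[ 0.46445268 -0.3362716   0.00998127] [3.14030023e+00 1.32013987e-03 1.49671880e+00] [-0.05814225 -1.91846606  2.83712189] [-7.48926786e-01  3.94395560e-01  1.85920441e+00 -2.88242929e-04
  8.86158784e-01 -6.74668030e-01]
('red', 449.9, 306.0, 104.4, 149.6, 0.145, (np.float64(159.6), np.float64(213.6)), array([456.8, 310.3]))
('green', 470.2, -249.2, 104.0, 149.7, -0.07, (np.float64(390.9), np.float64(200.7)), array([ 478. , -252.6]))
```

View pics/t1.png

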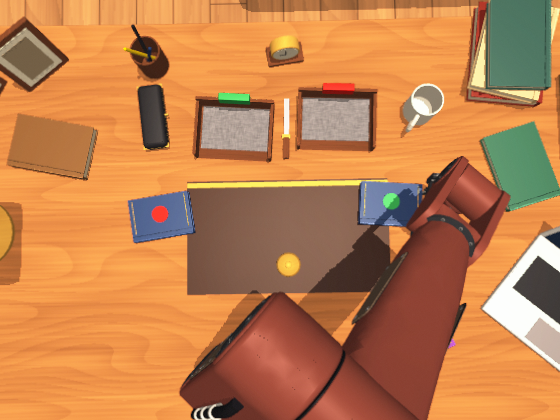

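The green book tracks well: it is now at (391,202) in the picture, still square to the gripper. I'll keep pushing.

>>> carry_out --moves '[[[0.6, 0, 0, 0, 0, 0, 0.7], [0.6, 0, 0, 0, 0, 0, 0.7], [0.6, 0, 0, 0, 0, 0, 0.7], [0.6, 0, 0, 0, 0, 0, 0.7], [0.6, 0, 0, 0, 0, 0, 0.7], [0.6, 0, 0, 0, 0, 0, 0.7], [0.6, 0, 0, 0, 0, 0, 0.7], [0.6, 0, 0, 0, 0, 0, 0.7], [0.6, 0, 0, 0, 0, 0, 0.7], [0.6, 0, 0, 0, 0, 0, 0.7]]]'

```text
clock: 5.4
tool_pos: [0.4771, -0.1558, 0.0093]
eef_rot: [-3.141, -0.0, 1.497]
wrist_force: [0.4, -2.0, 2.4]
finger_gap: 0.0598
gripper_force: 1.1
```

>>> carry_out --moves '[[[0.6, 0, 0, 0, 0, 0, 0.7], [0.6, 0, 0, 0, 0, 0, 0.7], [0.6, 0, 0, 0, 0, 0, 0.7], [0.6, 0, 0, 0, 0, 0, 0.7], [0.6, 0, 0, 0, 0, 0, 0.7], [0.6, 0, 0, 0, 0, 0, 0.7], [0.6, 0, 0, 0, 0, 0, 0.7], [0.6, 0, 0, 0, 0, 0, 0.7], [0.5, 0, 0, 0, 0, 0, 0.7], [0.3, 0, 0, 0, 0, 0, 0.7]]]'

```text
clock: 6.65
tool_pos: [0.4895, 0.0116, 0.0092]
eef_rot: [-3.141, 0.0, 1.498]
wrist_force: [-1.0, -0.9, 0.5]
finger_gap: 0.0597
gripper_force: 0.8
```

```bash
python3 - <<'E'
from books import *
s=observe(); print(s["tool_pos"],s["eef_rot"],s["wrist_force"],s["qpos"])
for b in books(snap("top","t2")[0]): print(b)
E
```

```text
[0.48948142 0.01157973 0.00920623] [-3.14125277e+00  1.06721874e-05  1.49763498e+00] [-1.00808283 -0.91320969  0.47815132] [-1.19790687e-01  2.52520358e-01  2.05662366e+00 -3.58246552e-05
  8.32787651e-01 -4.66052340e-02]
('red', 449.9, 306.0, 104.4, 149.6, 0.145, (np.float64(159.6), np.float64(213.6)), array([456.8, 310.2]))
```

>>> carry_out --moves '[[[0.5, 0, 0, 0, 0, 0, 0.7], [0.4, 0, 0, 0, 0, 0, 0.7], [0.3, 0, 0, 0, 0, 0, 0.7], [0.2, 0, 0, 0, 0, 0, 0.7], [0, 0, 0, 0, 0, 0, 0.7], [-0.5, 0, 0, 0, 0, 0, 0.7], [-0.5, 0, -0.5, 0, 0, 0, 0.7], [0, 0, -1, 0, 0, 0, 0.7], [0, 0, -1, 0, 0, 0, 0.7]]]'

```text
clock: 7.82
tool_pos: [0.4905, 0.0209, 0.086]
eef_rot: [3.141, 0.0, 1.495]
wrist_force: [1.1, 0.5, 0.9]
finger_gap: 0.0601
gripper_force: 0.0
```

>>> carry_out --moves '[[[0.8, -0.65, 0, 0, 0, 0, 0.7], [0.8, -0.65, 0, 0, 0, 0, 0.7], [0.8, -0.65, 0, 0, 0, 0, 0.7], [0.8, -0.65, 0, 0, 0, 0, 0.7], [0.8, -0.65, 0, 0, 0, -1, 0.7], [0, 0, 0, 0, 0, -1, 0.7], [0, 0, 0, 0, 0, -1, 0.7], [0, 0, 0, 0, 0, -1, 0.7], [0, 0, 0, 0, 0, -1, 0.7], [0, 0, 0, 0, 0, -1, 0.7]]]'

```text
clock: 9.07
tool_pos: [0.4029, 0.1483, 0.0854]
eef_rot: [3.14, 0.0, 1.978]
wrist_force: [-0.0, -0.4, -0.0]
finger_gap: 0.0599
gripper_force: 0.0
```

>>> carry_out --moves '[[[0, 0, 0, 0, 0, -1, 0.7], [0, 0, 0, 0, 0, -1, 0.7], [0, 0, 0, 0, 0, -1, 0.7], [0, 0, 0, 0, 0, -1, 0.7], [0, 0, 0, 0, 0, -1, 0.7], [0, 0, 0, 0, 0, -1, 0.7], [0, 0, 0, 0, 0, -1, 0.7], [0, 0, 0, 0, 0, -1, 0.7], [0, 0, 0, 0, 0, -1, 0.7], [0, 0, 0, 0, 0, -1, 0.7]]]'

```text
clock: 10.32
tool_pos: [0.4029, 0.1483, 0.0854]
eef_rot: [3.141, 0.001, 2.778]
wrist_force: [0.3, -0.1, -0.6]
finger_gap: 0.0592
gripper_force: 0.0
```

```bash
python3 - <<'E'
from books import *
s=observe(); print(s["clock"],s["tool_pos"],s["eef_rot"],s["wrist_force"],s["qpos"])
for b in books(snap("top","t3")[0]): print(b)
snap("side","s3")
E
```

```text
10.325 [0.40288982 0.14828149 0.08541137] [3.14085548e+00 1.36750915e-03 2.77782196e+00] [ 0.29559462 -0.10150146 -0.55675913] [ 1.88940729e-01 -1.79433103e-02  2.17319299e+00 -1.08651522e-04
  9.84792066e-01 -1.01802539e+00]
('red', 449.9, 306.2, 103.8, 149.6, 0.149, (np.float64(nan), np.float64(nan)), array([nan, nan]))
('green', 498.6, 136.6, 103.8, 148.1, -0.074, (np.float64(231.0), np.float64(184.0)), array([526.3, 135.7]))books.py:16: RuntimeWarning: Mean of empty slice.
  v,u=np.argwhere(g if col=="green" else r).mean(0)
  ret = um.true_divide(
```

View pics/t3.png

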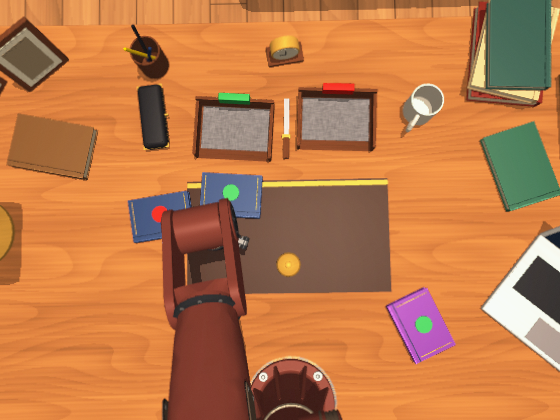

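>>> carry_out --moves '[[[0, -0.04, 0.6, 0, 0, -0.9, 0.7], [0, -0.04, 0.6, 0, 0, -0.9, 0.7], [0, -0.04, 0.6, 0, 0, -0.9, 0.7], [0, -0.04, 0.6, 0, 0, -0.9, 0.7], [-0.5, 0, 0, 0, 0, 0, 0.7], [-0.4, 0, 0, 0, 0, 0, 0.7], [-0.3, 0, 0, 0, 0, 0, 0.7], [-0.4, 0.01, 0, 0, 0, 0, 0.7], [-0.4, 0.01, 0, 0, 0, 0, 0.7], [-0.4, 0.01, 0, 0, 0, 0, 0.7]]]'

```text
clock: 11.68
tool_pos: [0.4733, 0.1401, 0.0123]
eef_rot: [-3.141, -0.001, 3.065]
wrist_force: [-1.9, 0.4, 2.0]
finger_gap: 0.0598
gripper_force: 1.2
```

```bash
python3 - <<'E'
from books import *
s=observe(); print(s["tool_pos"],s["eef_rot"],s["wrist_force"])
for b in books(snap("top","t4")[0]): print(b)
E
```

```text
[0.47328188 0.14010301 0.01228793] [-3.14149568e+00 -5.92050173e-04  3.06480978e+00] [-1.87477912  0.38240952  1.960917  ]
('red', 447.5, 322.9, 104.4, 115.9, 0.141, (np.float64(159.6), np.float64(213.6)), array([456.8, 310.2]))
```

>>> carry_out --moves '[[[-0.4, 0.01, 0, 0, 0, 0, 0.7], [-0.4, 0.01, 0, 0, 0, 0, 0.7], [-0.4, 0.01, 0, 0, 0, 0, 0.7], [-0.4, 0.01, 0, 0, 0, 0, 0.7], [-0.4, 0.01, 0, 0, 0, 0, 0.7], [-0.4, 0.01, 0, 0, 0, 0, 0.7], [-0.4, 0.01, 0, 0, 0, 0, 0.7], [-0.3, 0.01, 0, 0, 0, 0, 0.7], [-0.3, 0.01, 0, 0, 0, 0, 0.7]]]'

```text
clock: 12.85
tool_pos: [0.5753, 0.135, 0.0124]
eef_rot: [3.142, -0.0, 3.065]
wrist_force: [-3.3, 0.2, 2.0]
finger_gap: 0.06
gripper_force: 1.2
```

```bash
python3 - <<'E'
from books import *
s=observe(); print(s["tool_pos"],s["eef_rot"],s["wrist_force"])
im,_=snap("top","t5"); c=cv2.resize(im[75:255,110:460],None,fx=2.25,fy=2.25,interpolation=cv2.INTER_CUBIC); cv2.imwrite("pics/t5c.png",c[:,:,::-1])
for b in books(im): print(b)
E
```

```text
[0.5752502  0.13496685 0.0124271 ] [ 3.14158320e+00 -4.87754552e-05  3.06478643e+00] [-3.34038961  0.16636349  1.96197945]
('red', 448.1, 318.6, 103.8, 124.5, 0.149, (np.float64(159.6), np.float64(213.6)), array([456.8, 310.2]))
```

View pics/t5c.png

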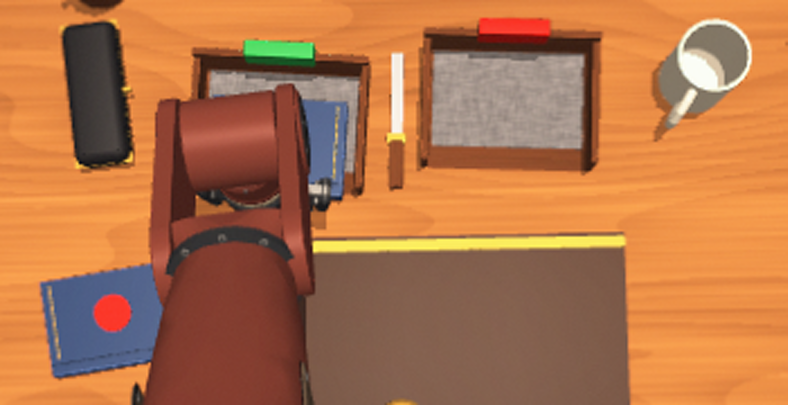

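>>> carry_out --moves '[[[-0.2, 0, 0, 0, 0, 0, 0.7], [-0.2, 0, 0, 0, 0, 0, 0.7], [-0.2, 0, 0, 0, 0, 0, 0.7], [-0.1, 0, 0, 0, 0, 0, 0.7], [-0.05, 0, 0, 0, 0, 0, 0.7]]]'

```text
clock: 13.52
tool_pos: [0.5971, 0.1332, 0.0123]
eef_rot: [-3.142, -0.0, 3.065]
wrist_force: [-2.5, -0.0, 2.5]
finger_gap: 0.0597
gripper_force: 1.2
```

>>> carry_out --moves '[[[-0.05, 0, 0, 0, 0, 0, 0.7], [-0.05, 0, 0, 0, 0, 0, 0.7], [-0.05, 0, 0, 0, 0, 0, 0.7]]]'

```text
clock: 13.9
tool_pos: [0.6016, 0.1329, 0.0123]
eef_rot: [3.142, -0.0, 3.065]
wrist_force: [-1.8, 0.6, 0.8]
finger_gap: 0.0596
gripper_force: 1.0
```

>>> carry_out --moves '[[[-0.05, 0, 0, 0, 0, 0, 0.7], [-0.05, 0, 0, 0, 0, 0, 0.7]]]'

```text
clock: 14.15
tool_pos: [0.6047, 0.1327, 0.0123]
eef_rot: [3.142, 0.0, 3.065]
wrist_force: [-2.1, 0.1, 1.2]
finger_gap: 0.0599
gripper_force: 1.0
```

>>> carry_out --moves '[[[-0.05, 0, 0, 0, 0, 0, 0.7], [-0.03, 0, 0, 0, 0, 0, 0.7]]]'

```text
clock: 14.4
tool_pos: [0.6071, 0.1325, 0.0123]
eef_rot: [3.142, 0.0, 3.065]
wrist_force: [-2.7, 0.5, 1.8]
finger_gap: 0.0599
gripper_force: 1.1
```

>>> carry_out --moves '[[[-0.04, 0, 0, 0, 0, 0, 0.7], [-0.02, 0, 0, 0, 0, 0, 0.7]]]'

```text
clock: 14.65
tool_pos: [0.6089, 0.1323, 0.0123]
eef_rot: [3.142, 0.0, 3.065]
wrist_force: [-1.8, 0.1, 2.1]
finger_gap: 0.0598
gripper_force: 1.1
```

>>> carry_out --moves '[[[-0.05, 0, 0, 0, 0, 0, 0.7], [-0.03, 0, 0, 0, 0, 0, 0.7]]]'

```text
clock: 14.9
tool_pos: [0.6111, 0.1322, 0.0123]
eef_rot: [-3.142, -0.0, 3.065]
wrist_force: [-3.3, 1.4, 1.7]
finger_gap: 0.0593
gripper_force: 1.5
```

```bash
python3 - <<'E'
from books import *
s=observe(); print(s["tool_pos"],s["wrist_force"])
im,_=snap("top","t6"); c=cv2.resize(im[85:165,190:290],None,fx=5,fy=5,interpolation=cv2.INTER_CUBIC)
im2,_=snap("side","s6"); d=cv2.resize(im2[130:250,260:420],None,fx=2.4,fy=2.4,interpolation=cv2.INTER_CUBIC)
o=np.zeros((400,790,3),np.uint8); o[:400,:395]=c[:400,:395]; o[:288,400:784]=d; cv2.imwrite("pics/c6.png",o[:,:,::-1])
E
```

```text
[0.61113514 0.13216535 0.01225223] [-3.29329336  1.4266889   1.68764717]
```

View pics/c6.png

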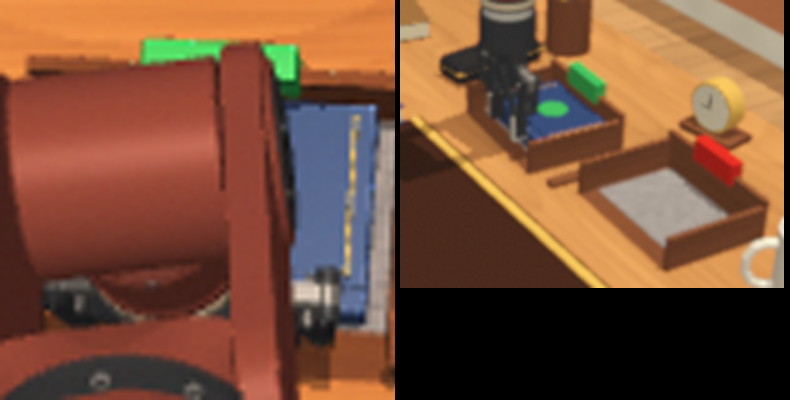

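The crop shows the book in the tray with its far edge at the back board (row ~103), with a small floor strip on the right. I'll take small steps until the force rises.

>>> carry_out --moves '[[[-0.03, 0, 0, 0, 0, 0, 0.7], [-0.03, 0, 0, 0, 0, 0, 0.7]]]'

```text
clock: 15.25
tool_pos: [0.6112, 0.1321, 0.0121]
eef_rot: [-3.141, -0.004, 3.065]
wrist_force: [-7.2, 0.5, 5.8]
finger_gap: 0.0598
gripper_force: 3.7
```

>>> carry_out --moves '[[[-0.03, 0, 0, 0, 0, 0, 0.7], [0, 0, 0, 0, 0, 0, 0.7]]]'

```text
clock: 15.5
tool_pos: [0.6112, 0.1321, 0.0119]
eef_rot: [-3.141, -0.006, 3.065]
wrist_force: [-7.0, 0.1, 5.9]
finger_gap: 0.0598
gripper_force: 4.0
```

>>> carry_out --moves '[[[0.3, 0, 0, 0, 0, 0, 0.7], [0.7, 0, 0, 0, 0, 0, 0.7], [1, 0, -0.6, 0, 0, 0, 0.7], [0, 0, -1, 0, 0, 0, 0.7], [0, 0, -1, 0, 0, 0, 0.7], [0.45, 0.91, 0, 0, 0, 0, 0.7], [0.45, 0.91, 0, 0, 0, 0, 0.7], [0.45, 0.91, 0, 0, 0, 0, 0.7], [0.45, 0.91, 0, 0, 0, 0, 0.7], [0.45, 0.91, 0, 0, 0, 0, 0.7]]]'

```text
clock: 16.75
tool_pos: [0.4978, 0.279, 0.0907]
eef_rot: [3.14, 0.003, 3.065]
wrist_force: [-0.4, -0.2, 0.2]
finger_gap: 0.0594
gripper_force: 0.0
```

>>> carry_out --moves '[[[0.45, 0.91, 0, 0, 0, 0, 0.7], [0.45, 0.91, 0, 0, 0, 0, 0.7], [0.45, 0.91, 0, 0, 0, 0, 0.7], [0.45, 0.91, 0, 0, 0, 0, 0.7], [0.45, 0.91, 0, 0, 0, 0, 0.7], [0, 0, 0, 0, 0, 1, 0.7], [0, 0, 0, 0, 0, 1, 0.7], [0, 0, 0, 0, 0, 1, 0.7], [0, 0, 0, 0, 0, 1, 0.7], [0, 0, 0, 0, 0, 1, 0.7]]]'

```text
clock: 18.0
tool_pos: [0.4412, 0.4196, 0.0906]
eef_rot: [3.139, 0.002, 2.662]
wrist_force: [0.1, 0.0, -0.3]
finger_gap: 0.0596
gripper_force: 0.0
```

>>> carry_out --moves '[[[0, 0, 0, 0, 0, 1, 0.7], [0, 0, 0, 0, 0, 1, 0.7], [0, 0, 0, 0, 0, 1, 0.7], [0, 0, 0, 0, 0, 1, 0.7], [0, 0, 0, 0, 0, 1, 0.7], [0, 0, 0, 0, 0, 1, 0.7], [0, 0, 0, 0, 0, 1, 0.7], [0, 0, 0, 0, 0, 1, 0.7], [0, 0, 0, 0, 0, 1, 0.7], [0, 0, 0, 0, 0, 1, 0.7]]]'

```text
clock: 19.25
tool_pos: [0.4412, 0.4196, 0.0906]
eef_rot: [3.139, -0.001, 1.862]
wrist_force: [0.2, 0.3, -0.6]
finger_gap: 0.0597
gripper_force: 0.0
```

```bash
python3 - <<'E'
from books import *
s=observe(); print(s["clock"],s["tool_pos"],s["eef_rot"],s["wrist_force"],s["qpos"])
im,_=snap("top","t7"); c=cv2.resize(im[75:255,110:460],None,fx=2.25,fy=2.25,interpolation=cv2.INTER_CUBIC); cv2.imwrite("pics/t7c.png",c[:,:,::-1])
for b in books(im,z=.027): print(b)
E
```

```text
19.25 [0.44122113 0.41957749 0.09060669] [ 3.13858845e+00 -8.81442319e-04  1.86205212e+00] [ 0.17286683  0.28991904 -0.57303248] [ 6.45145611e-01  3.34321145e-01  1.75259176e+00 -2.46815624e-04
  1.05155626e+00  3.54013279e-01]
('red', 449.9, 305.9, 104.3, 149.8, 0.144, (np.float64(159.6), np.float64(213.6)), array([456.7, 309.9]))
('green', 670.7, 126.8, 109.0, 148.9, -0.075, (np.float64(233.7), np.float64(122.4)), array([679.3, 127.3]))
```

View pics/t7c.png

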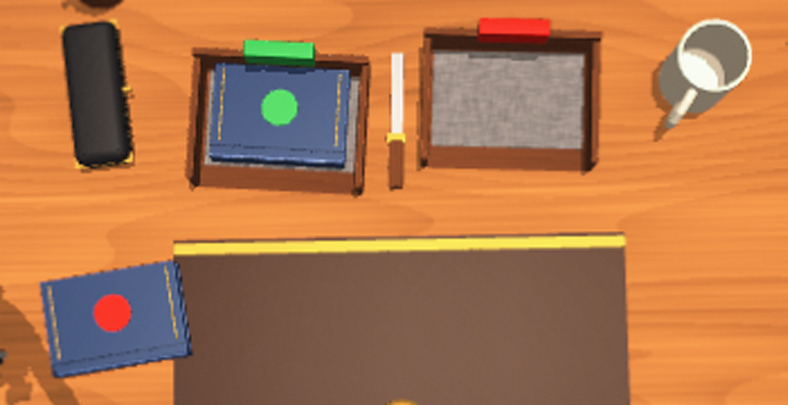

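Green is home at (279,107): centre (670.7,126.8), yaw −0.075, matching its tray. Now the red book.

>>> carry_out --moves '[[[0, -0.13, 1, 0, 0, 0.9, 0.7], [0, -0.13, 1, 0, 0, 0.9, 0.7], [0, 0, 0.6, 0, 0, 0, 0.7], [-0.5, 0, 0, 0, 0, 0, 0.7], [-0.4, 0, 0, 0, 0, 0, 0.7], [-0.4, 0, 0, 0, 0, 0, 0.7], [-0.5, 0, 0, 0, 0, 0, 0.7], [-0.6, 0, 0, 0, 0, 0, 0.7], [-0.6, 0, 0, 0, 0, 0, 0.7], [-0.6, 0, 0, 0, 0, 0, 0.7]]]'

```text
clock: 20.55
tool_pos: [0.4493, 0.3092, 0.0126]
eef_rot: [3.141, -0.0, 1.721]
wrist_force: [-0.4, 1.7, 1.4]
finger_gap: 0.06
gripper_force: 1.2
```

>>> carry_out --moves '[[[-0.6, 0, 0, 0, 0, 0, 0.7], [-0.6, 0, 0, 0, 0, 0, 0.7], [-0.6, 0, 0, 0, 0, 0, 0.7], [-0.6, 0, 0, 0, 0, 0, 0.7], [-0.6, 0, 0, 0, 0, 0, 0.7], [-0.6, 0, 0, 0, 0, 0.15, 0.7], [-0.6, 0, 0, 0, 0, 0.15, 0.7], [-0.6, 0, 0, 0, 0, 0.15, 0.7], [-0.6, 0, 0, 0, 0, 0.15, 0.7], [-0.6, 0, 0, 0, 0, 0.15, 0.7]]]'

```text
clock: 21.8
tool_pos: [0.4737, 0.1308, 0.0122]
eef_rot: [-3.141, 0.0, 1.66]
wrist_force: [-0.1, 1.9, 0.5]
finger_gap: 0.0601
gripper_force: 0.9
```

```bash
python3 - <<'E'
from books import *
s=observe(); print(s["tool_pos"],s["eef_rot"],s["wrist_force"])
for b in books(snap("top","t8")[0]): print(b)
E
```

```text
[0.47369092 0.13080955 0.01220755] [-3.14131289e+00  8.71058884e-05  1.66003456e+00] [-0.07874796  1.93668284  0.48296012]
('red', 482.4, 32.6, 105.7, 119.9, 0.089, (np.float64(267.7), np.float64(198.8)), array([488.2,  46.5]))
('green', 671.0, 126.9, 109.1, 149.0, -0.075, (np.float64(233.7), np.float64(122.4)), array([679.5, 127.4]))
```

>>> carry_out --moves '[[[-0.6, 0, 0, 0, 0, 0.17, 0.7], [-0.6, 0, 0, 0, 0, 0.17, 0.7], [-0.6, 0, 0, 0, 0, 0.17, 0.7], [-0.6, 0, 0, 0, 0, 0.17, 0.7], [-0.6, 0, 0, 0, 0, 0.17, 0.7], [-0.6, 0, 0, 0, 0, 0.17, 0.7], [-0.6, 0, 0, 0, 0, 0.17, 0.7], [-0.6, 0, 0, 0, 0, 0.17, 0.7], [-0.4, 0, 0, 0, 0, 0.17, 0.7], [-0.25, 0, 0, 0, 0, 0.1, 0.7]]]'

```text
clock: 23.1
tool_pos: [0.4791, -0.0321, 0.0122]
eef_rot: [-3.141, -0.0, 1.529]
wrist_force: [0.6, 2.2, -0.8]
finger_gap: 0.0596
gripper_force: 0.6
```

>>> carry_out --moves '[[[0, 0, 0, 0, 0, 0, 0.7], [0.4, 0, 0, 0, 0, 0, 0.7], [0.6, 0, -0.4, 0, 0, 0, 0.7], [0, 0, -1, 0, 0, 0, 0.7], [0, 0, -1, 0, 0, 0, 0.7]]]'

```text
clock: 23.72
tool_pos: [0.48, 0.0003, 0.0847]
eef_rot: [-3.14, -0.0, 1.532]
wrist_force: [-0.5, 0.3, -0.0]
finger_gap: 0.0596
gripper_force: 0.0
```

```bash
python3 - <<'E'
from books import *
s=observe(); print(s["tool_pos"],s["eef_rot"],s["qpos"])
for b in books(snap("top","t9")[0]): print(b)
E
```

```text
[4.80002236e-01 2.92998609e-04 8.47043002e-02] [-3.14044475e+00 -2.57237100e-04  1.53235027e+00] [-1.45829243e-01  9.45951885e-02  2.05775506e+00  1.58716529e-04
  9.90411263e-01 -1.07470444e-01]
('red', 475.1, -132.5, 105.5, 116.1, -0.043, (np.float64(335.5), np.float64(199.9)), array([ 482.4, -118.6]))
('green', 671.0, 126.9, 109.1, 149.0, -0.075, (np.float64(233.7), np.float64(122.3)), array([679.6, 127.5]))
```

>>> carry_out --moves '[[[-0.78, -0.63, 0, 0, 0, 0, 0.7], [-0.78, -0.63, 0, 0, 0, 0, 0.7], [-0.78, -0.63, 0, 0, 0, 0, 0.7], [-0.78, -0.63, 0, 0, 0, 0, 0.7], [-0.78, -0.63, 0, 0, 0, 0, 0.7], [0, 0, 0, 0, 0, 1, 0.7], [0, 0, 0, 0, 0, 1, 0.7], [0, 0, 0, 0, 0, 1, 0.7], [0, 0, 0, 0, 0, 1, 0.7], [0, 0, 0, 0, 0, 1, 0.7]]]'

```text
clock: 25.02
tool_pos: [0.3815, -0.1134, 0.0841]
eef_rot: [-3.141, -0.0, 1.129]
wrist_force: [0.3, -0.5, 0.8]
finger_gap: 0.0597
gripper_force: 0.0
```

>>> carry_out --moves '[[[0, 0, 0, 0, 0, 1, 0.7], [0, 0, 0, 0, 0, 1, 0.7], [0, 0, 0, 0, 0, 1, 0.7], [0, 0, 0, 0, 0, 1, 0.7], [0, 0, 0, 0, 0, 1, 0.7], [0, 0, 0, 0, 0, 1, 0.7], [0, 0, 0, 0, 0, 1, 0.7], [0, 0, 0, 0, 0, 1, 0.7], [0, 0, 0, 0, 0, 1, 0.7], [0, 0, 0, 0, 0, 1, 0.7]]]'

```text
clock: 26.28
tool_pos: [0.3815, -0.1134, 0.0841]
eef_rot: [-3.141, 0.0, 0.329]
wrist_force: [-0.0, -0.5, -0.2]
finger_gap: 0.0599
gripper_force: 0.0
```

```bash
python3 - <<'E'
from books import *
s=observe(); print(s["clock"],s["tool_pos"],s["eef_rot"],s["qpos"])
im=snap("top","t10")[0]
for b in books(im): print(b)
E
```

```text
26.275 [ 0.3815129  -0.11337423  0.0840948 ] [-3.14138024e+00  4.81006520e-05  3.29037300e-01] [-4.65745508e-01 -8.74442755e-02  2.24188918e+00  1.37141456e-04
  9.87333048e-01  7.75937960e-01]
('red', 476.2, -117.4, 105.2, 146.0, -0.021, (np.float64(nan), np.float64(nan)), array([nan, nan]))
('green', 671.0, 126.9, 109.1, 149.0, -0.075, (np.float64(233.7), np.float64(122.4)), array([679.5, 127.4]))books.py:16: RuntimeWarning: Mean of empty slice.
  v,u=np.argwhere(g if col=="green" else r).mean(0)
  ret = um.true_divide(
```

View pics/t10.png

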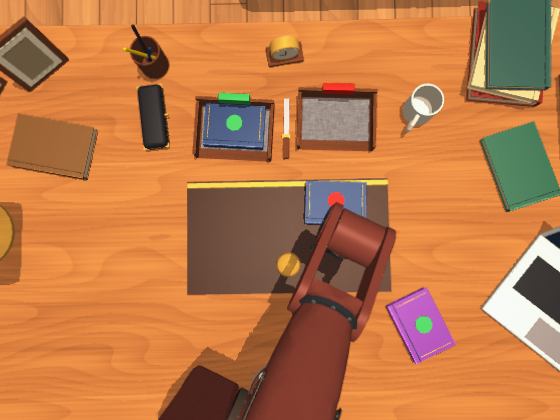

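>>> carry_out --moves '[[[0, 0, 0.48, 0, 0, 0.93, 0.7], [0, 0, 0.48, 0, 0, 0.93, 0.7], [0, 0, 0.48, 0, 0, 0.93, 0.7], [0, 0, 0.48, 0, 0, 0.93, 0.7], [0, 0, 0.48, 0, 0, 0.93, 0.7], [0.5, 0, 0, 0, 0, 0, 0.7], [0.4, 0, 0, 0, 0, 0, 0.7], [0.4, 0, 0, 0, 0, 0, 0.7], [0.5, 0, 0, 0, 0, 0, 0.7], [0.5, 0, 0, 0, 0, 0, 0.7]]]'

```text
clock: 27.58
tool_pos: [0.4513, -0.1172, 0.0125]
eef_rot: [3.142, 0.0, -0.041]
wrist_force: [-2.3, -0.2, 2.3]
finger_gap: 0.0597
gripper_force: 1.2
```

```bash
python3 - <<'E'
from books import *
s=observe(); print(s["tool_pos"],s["eef_rot"],s["wrist_force"])
im=snap("top","t11")[0]
for b in books(im): print(b)
E
```

```text
[ 0.45133661 -0.11721816  0.01247028] [ 3.14156725e+00  2.59847712e-04 -4.12483313e-02] [-2.30900864 -0.16093995  2.33967288]
('green', 671.0, 126.9, 109.1, 149.0, -0.075, (np.float64(233.7), np.float64(122.4)), array([679.5, 127.4]))
```

>>> carry_out --moves '[[[0.4, 0, 0, 0, 0, 0, 0.7], [0.4, 0, 0, 0, 0, 0, 0.7], [0.4, 0, 0, 0, 0, 0, 0.7], [0.4, 0, 0, 0, 0, 0, 0.7], [0.4, 0, 0, 0, 0, 0, 0.7], [0.4, 0, 0, 0, 0, 0, 0.7], [0.4, 0, 0, 0, 0, 0, 0.7], [0.4, 0, 0, 0, 0, 0, 0.7], [0.4, 0, 0, 0, 0, 0, 0.7], [0.3, 0, 0, 0, 0, 0, 0.7]]]'

```text
clock: 28.88
tool_pos: [0.5681, -0.1222, 0.0125]
eef_rot: [3.142, -0.0, -0.041]
wrist_force: [-1.9, 1.2, 1.2]
finger_gap: 0.0595
gripper_force: 1.0
```

```bash
python3 - <<'E'
from books import *
s=observe(); print(s["tool_pos"],s["eef_rot"],s["wrist_force"])
im,_=snap("top","t12"); c=cv2.resize(im[80:180,280:420],None,fx=3,fy=3,interpolation=cv2.INTER_CUBIC)
im2,_=snap("side","s12"); d=cv2.resize(im2[140:260,310:450],None,fx=2.5,fy=2.5,interpolation=cv2.INTER_CUBIC)
o=np.zeros((300,780,3),np.uint8); o[:,:420]=c; o[:,425:775]=d; cv2.imwrite("pics/c12.png",o[:,:,::-1])
E
```

```text
[ 0.56812161 -0.12215501  0.01245316] [ 3.14151049e+00 -4.75243873e-05 -4.14984841e-02] [-1.8587461   1.22230489  1.1944641 ]
```

View pics/c12.png

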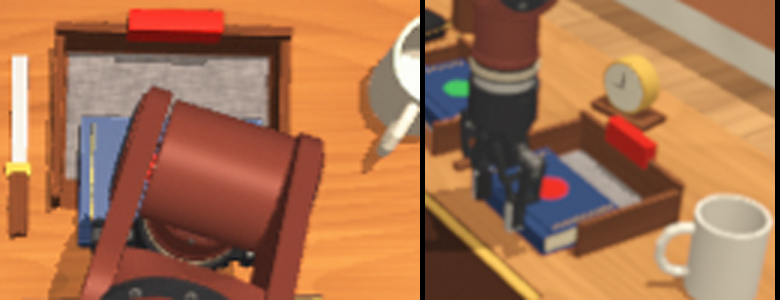

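The red book is entering its tray, with side gaps of about 10 mm left and 5 mm right. I'll ease it slightly left and slow down.

>>> carry_out --moves '[[[0.4, -0.02, 0, 0, 0, 0, 0.7], [0.4, -0.02, 0, 0, 0, 0, 0.7], [0.4, -0.02, 0, 0, 0, 0, 0.7], [0.2, -0.02, 0, 0, 0, 0, 0.7], [0.1, 0, 0, 0, 0, 0, 0.7], [0.08, 0, 0, 0, 0, 0, 0.7], [0.05, 0, 0, 0, 0, 0, 0.7]]]'

```text
clock: 29.85
tool_pos: [0.616, -0.1216, 0.0122]
eef_rot: [-3.141, 0.0, -0.042]
wrist_force: [-2.5, 0.6, 1.5]
finger_gap: 0.0596
gripper_force: 1.1
```

>>> carry_out --moves '[[[0.06, 0, 0, 0, 0, 0, 0.7], [0.06, 0, 0, 0, 0, 0, 0.7], [0.05, 0, 0, 0, 0, 0, 0.7]]]'

```text
clock: 30.22
tool_pos: [0.6214, -0.1219, 0.0123]
eef_rot: [-3.142, -0.0, -0.042]
wrist_force: [-1.1, 0.4, 0.0]
finger_gap: 0.0594
gripper_force: 0.9
```

>>> carry_out --moves '[[[0.05, 0, 0, 0, 0, 0, 0.7], [0.05, 0, 0, 0, 0, 0, 0.7]]]'

```text
clock: 30.48
tool_pos: [0.6244, -0.122, 0.0123]
eef_rot: [-3.142, 0.0, -0.042]
wrist_force: [-1.6, 0.2, 0.0]
finger_gap: 0.06
gripper_force: 0.9
```

>>> carry_out --moves '[[[0.05, 0, 0, 0, 0, 0, 0.7], [0.03, 0, 0, 0, 0, 0, 0.7]]]'

```text
clock: 30.72
tool_pos: [0.6268, -0.1221, 0.0122]
eef_rot: [-3.142, -0.0, -0.042]
wrist_force: [-1.3, 0.3, -0.1]
finger_gap: 0.0598
gripper_force: 0.8
```

>>> carry_out --moves '[[[0.05, 0, 0, 0, 0, 0, 0.7], [0.03, 0, 0, 0, 0, 0, 0.7]]]'

```text
clock: 30.98
tool_pos: [0.6292, -0.1222, 0.0123]
eef_rot: [3.142, -0.0, -0.042]
wrist_force: [-2.0, -0.2, 0.6]
finger_gap: 0.0597
gripper_force: 0.8
```

>>> carry_out --moves '[[[0.03, 0, 0, 0, 0, 0, 0.7], [0.03, 0, 0, 0, 0, 0, 0.7]]]'

```text
clock: 31.22
tool_pos: [0.6301, -0.1222, 0.0122]
eef_rot: [-3.141, 0.002, -0.042]
wrist_force: [-4.7, 0.1, 3.1]
finger_gap: 0.0597
gripper_force: 2.5
```

>>> carry_out --moves '[[[0.03, 0, 0, 0, 0, 0, 0.7], [0.03, 0, 0, 0, 0, 0, 0.7]]]'

```text
clock: 31.48
tool_pos: [0.6302, -0.1222, 0.0122]
eef_rot: [-3.141, 0.007, -0.041]
wrist_force: [-9.9, 0.1, 6.9]
finger_gap: 0.0598
gripper_force: 4.8
```

Red has reached the back board: the force rose to about 10 N and the gripper stopped. Next I retreat, lift and check.

>>> carry_out --moves '[[[-0.3, 0, 0, 0, 0, 0, 0.7], [-0.7, 0, 0, 0, 0, 0, 0.7], [-1, 0, -0.6, 0, 0, 0, 0.7], [-1, 0, -1, 0, 0, 0, 0.7], [-1, 0, -1, 0, 0, 0, 0.7], [-1, 0, 0, 0, 0, 0, 0.7], [-1, 0, 0, 0, 0, 0, 0.7], [-1, 0, 0, 0, 0, 0, 0.7], [0, 0, 0, 0, 0, 0, 0.7]]]'

```text
clock: 32.6
tool_pos: [0.4216, -0.1133, 0.09]
eef_rot: [3.142, -0.001, -0.043]
wrist_force: [0.3, -1.0, -0.9]
finger_gap: 0.06
gripper_force: 0.0
```

```bash
python3 - <<'E'
from books import *
s=observe(); print(s["clock"],s["tool_pos"],s["wrist_force"])
im,_=snap("top","t13"); c=cv2.resize(im[75:255,110:460],None,fx=2.25,fy=2.25,interpolation=cv2.INTER_CUBIC); cv2.imwrite("pics/t13c.png",c[:,:,::-1])
for b in books(im,z=.029): print(b)
E
```

```text
32.6 [ 0.42162599 -0.11331348  0.0900147 ] [ 0.32706431 -0.98766503 -0.85782447]
('green', 670.2, 126.6, 108.8, 148.7, -0.075, (np.float64(233.7), np.float64(122.4)), array([678.7, 127.1]))
('red', 688.8, -123.8, 109.3, 147.3, -0.045, (np.float64(336.0), np.float64(112.5)), array([ 698., -125.]))
```

View pics/t13c.png

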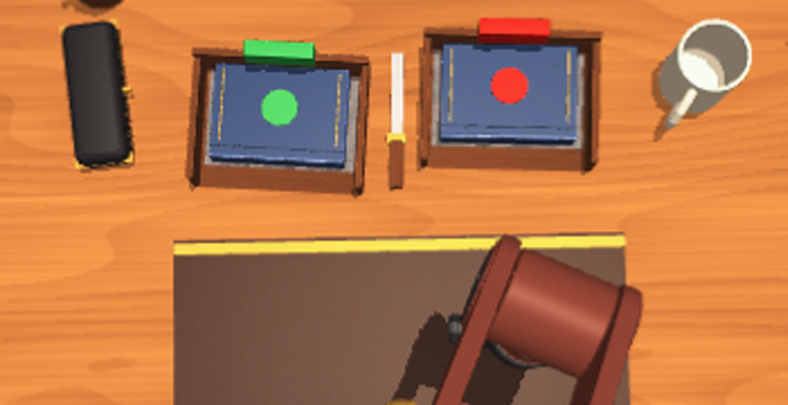

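Green (279,107) and red (509,86) both lie square against their back boards. The mug, case and opener have not moved, and the arm is clear. Handing in.

```bash
python3 -c "
from rig import close_job; print(close_job())"
```

```text
the job is handed in; nothing more can be done
None
```

I handed the job in at about 33 s: in the final top view, the green-dotted book lies square against the back board of the green-tabbed tray and the red-dotted book likewise in the red-tabbed one, with the mug, spectacle case and letter opener where they were; the hand-in returned no verdict.

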